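Fit the agitator rod into a film developing tank and start the twirl

TASK

Take the agitator rod out of its plywood block and put it down through the funnel of the developing tank: turn it until its cross-shaped foot drops into the cross slots of the reel column, and slide it fully home, gently, without forcing the plastic lugs. Then, keeping it pressed lightly down, twist the reels about an eighth of a turn, either way, and finish still holding the rod, upright and pressed home. Leave the other things on the counter alone.

Things in the scene. Friction and masses are not known exactly. Their poses are not given: they have to be found in the camera images.
- agitator: Agitator rod of plain grey plastic, about 45 g, 118 mm long, hanging upright by its collar in the big middle hole of the block. Origin: centre of the collar's underside; z up along the rod. Collar: disc 38 mm across, z 0 to 5 mm. Round shaft 12 mm across, z 5 to 59 mm, then the wing grip on top. x runs along the wing's width.
- agitator_grip (a point): Centre of the rod's wing grip, 77.5 mm above the rod's origin, axes as the rod's: a flat plate 40 mm wide along x, 12 mm thick along y, 45 mm tall (z 55 to 100 mm above the origin). Grip it across the 12 mm.
- agitator_foot (a point): Tip of the rod's nose, 18 mm below the rod's origin, axes as the rod's. The foot under the collar is two crossed bars (a plus sign) along the rod's x and y, each 26 mm long, 6 mm wide, 14 mm tall, with a pilot nose 7 mm across standing 4 mm below them. The foot fits the column at every quarter turn.
- block: Birch plywood tool block, 70 mm (x) by 150 mm (y), 40 mm high, fixed; origin: centre of its underside. The rod hangs in the middle hole, 31 mm across and 30 mm deep, its collar resting on the top face; two small empty holes lie 48 mm to either side.
- tank: Black plastic film developing tank with its funnel lid on, 124 mm across, 122 mm high, fixed to the counter; origin: centre of its underside. The funnel mouth is 84 mm across at the top rim and narrows to a throat 45 mm across at 90 mm height, in which the column's white rim and black seal show.
- column (a joint): Turn of the tank's centre column (it carries the loaded reels inside) about the vertical, rad, counter-clockwise from above positive. At value q the cross slots lie along the tank's own x and y axes turned by q. It is stiff, needs about 0.15 N m to turn, and stays where it is left.
- seal (a joint): How far the column's soft black rubber light seal is pressed down, m: 0 free, 4 N per mm. It is a ring 40 mm across outside, 30 mm inside, on the column's rim. With the rod home the collar rests on it and, pressed with over 12 N, squeezes it 3 mm onto the hard socket blocks.
- column_seat (a point): Point on the column's axis at the top of the free seal, 92 mm above the counter; turns with the column, x and y axes along the slots. The rod's origin is here as its collar touches the seal. 3 mm below, four white corner blocks leave a plus-shaped socket: slots 9 mm wide, 30 mm end to end, 19 mm deep. Unmeshed, the rod's bars stand on the blocks with the collar 11 mm above this point.
- column_slot (a point): Point 14.5 mm from the axis, at the outer end of one slot, in the plane of the free seal's top; it moves round with the column.
- lens_case: Grey rigid plastic lens pouch case, 66 x 88 mm, 95 mm high with its top handle, standing near the work; origin: centre of its underside. Leave alone.
- shoe_adapter: Silver flash shoe adapter, 26 x 26 mm, 24 mm high; origin: centre of its underside. Leave alone.
- filter: Amber glass filter in a black ring, 67 mm across, 7 mm thick, lying flat; origin: centre of its underside. Leave alone.
- shoe_cover: Brass hot-shoe cover, 22 x 18 mm, 6 mm high; origin: centre of its underside. Leave alone.
Things that resemble listed ones, but are neither listed nor needed, are in the scene too. Leave any purple or red look-alike of the agitator alone.

How it is judged:
By the outcome, as a careful person would: the job done as asked, in the order asked, and still so for the second after the job is handed in, while the arm keeps its last pose, push and grip.
It also fails if it takes over 54 s, if anything falls off the work surface, if the arm or the gripper's body presses on something with over 40 N, if the wrist force passes 120 N, or if a joint passes its speed limit or range.

ROBOT

A 6-joint arm with a two-finger parallel gripper is mounted at the origin on the work surface. World frame = base frame: x ahead of the robot, y to its left, z up, the work surface at z = 0. Lengths are in m, angles in rad, forces in N, time in s.
With the tool pointing down it reaches from about 0.35 to 0.875 m from the base axis. Payload 4.2 kg.
Tool frame: the origin (TCP) lies midway between the tips of the shut fingers; the grasp point (between the pads) lies robot.hold_point_z behind it (robot.hold_point_z is the distance from the TCP to the grasp point, in m); z points along the fingers, y is the line along which they close (so a half turn about z gives the same grasp; the last joint's range is limited). The gripper opens to 85 mm and grips with 20 to 120 N. Pads are 22 mm wide; open, the fingers measure 114 mm over their backs; the gripper's body (76 mm by 85 mm) begins 54 mm behind the grasp point. The pads swing forward as they close: fully open they stand 13 mm farther back than shut.
Start: joints at [1.477, 0.385, 0.008, 0, -1.194, -0.259], TCP at [0.216, 0.586, 0.231] pointing down, gripper open.
Joint ranges: [-3.14, 3.14], [-1.21, 2.06], [-1.07, 1.41], [-3.16, 2.05], [-2.99, -0.16], [-3.1, 3.1]. Speed limits (rad/s): [2.79, 2.79, 3.14, 3.14, 3.14, 3.14].

INTERFACE

Orientations are given as a unit quaternion [w, x, y, z].
In Python, from station import robot, grab_frame, get_calibration, ticket gives the robot as it stands.
- The arm moves only by the shell command python3 -m creep 'ROWS' [FORCE]. ROWS is a JSON object of lists of equal length, an entry for each row: "translation": the shift along the tool's x, y, z in mm, a list of three; "dr": the turn, a rotation vector about the tool's x, y, z in degrees, a list of three; "fingers": the finger opening in mm, from 0 to 85.4. A call has exactly 5 rows; each row shifts and turns the commanded pose from where the row before left it, along the tool's axes as they then stand; what a row does not reach is not made up. A row lasts 1/10 s, in which the tool goes at most 50 mm and 8.59 degrees, less where a joint would pass 70% of its speed; a pose out of reach is approached as far as the arm can. A call is refused whole if a number of a shift passes 50 or a number of a turn 8.59, either way. A call with a gripper value outside its range is refused whole. The fingers move at their own pace and stop on an object; FORCE is the grip in N (left out, the last holds). Time passes only in rows, so rows that do not move let the fingers close, or fill a call up. It gives the time, the measured TCP pose, the force, the opening and the grip force at its end, in the units of the state.
- robot.state(): the state, without advancing time (a new reading comes with each control period).
- grab_frame(name): name is "side" or "top" or "wrist"; returns (picture, depth): 384x512x3 uint8, blue, green, red; 384x512 float32, m along the optical axis (not along the pixel's ray), 0 where there is no reading.
- get_calibration(name): a dict with "camera_matrix" (3x3 intrinsics, pixels), "position" and "orientation" of the camera in the world; the wrist camera has in their place "hand_eye" (4x4, takes a point from camera to tool coordinates, whose origin is the TCP and whose axes are the flange's). Camera axes: x right, y up, looking along -z (the intrinsics and any distortion apply to the point x, -y, -z); pixel columns grow to the right and rows downward; lengths in m; the calibration is good to about 2 mm. A picture is of the moment at which its call begins: read the wrist's pose just before it. get_calibration takes no time and is no camera call.
- ticket.finish_job(): hands the job in; it is judged then, once.
The state is a dict: "t": time; "qpos": joint angles; "qd": joint speeds; "effort": joint torques, N m; "tool_pos": TCP position; "eef_rot": TCP orientation; "ft_force": force on the tool from outside, world axes, zero at the start; "moment": the same for the moment, N m; "grip_width": finger opening in m; "gripper_force": force on a finger pad.
Only numpy, scipy, OpenCV 4.12 (cv2) and the standard library are available. Lean on these libraries where they do the work, as an engineer would, in place of code of your own. Each camera call takes 0.05 s, during which the arm holds its last target. There are 200 camera calls.

## Working session

There is one attempt and no reset: what is moved stays moved. The work goes in short steps, Python scripts to look and compute and a shell command to move; the robot and the scene stay as the last step left them, time stands still between calls to the robot, and variables do not carry over. Pictures are saved under pics/ and viewed, at most 10 in all, crops included, and the job is handed in when it is done.

```bash
ls; mkdir -p pics
python3 - <<'E'
from station import robot, grab_frame, get_calibration
import cv2,numpy as np
print(robot.hold_point_z); s=robot.state(); print({k:np.round(v,4).tolist() for k,v in s.items()})
for n in ["side","top","wrist"]:
    p,d=grab_frame(n); cv2.imwrite(f"pics/{n}0.png",p); np.save(f"pics/{n}0.npy",d); print(n,get_calibration(n))
a=np.hstack([cv2.imread("pics/side0.png"),cv2.imread("pics/top0.png")])
E
```

```text
pics
0.0187
{'t': 0.0, 'qpos': [1.4766, 0.3856, 0.0066, -0.0005, -1.194, -0.2586], 'qd': [0.0004, 0.0008, -0.0009, 0.0013, 0.0002, -0.0008], 'effort': [-0.0001, -39.2282, 18.8408, 4.1863, -0.0046, 0.0], 'tool_pos': [0.2157, 0.586, 0.2302], 'eef_rot': [0.0011, 0.9845, -0.1756, -0.0002], 'ft_force': [0.5818, -0.4925, 0.5919], 'moment': [0.048, -0.0325, -0.0167], 'gripper_force': 0.0, 'grip_width': 0.0855}
side {'camera_matrix': array([[369.23214331,   0.        , 256.70352559],
       [  0.        , 369.23214331, 192.3055428 ],
       [  0.        ,   0.        ,   1.        ]]), 'position': array([ 0.20913782, -0.50350082,  0.50802179]), 'orientation': array([ 0.83165867,  0.45296644, -0.15517223, -0.28122382])}
top {'camera_matrix': array([[462.37331798,   0.        , 253.13755775],
       [  0.        , 462.37331798, 191.81708744],
       [  0.        ,   0.        ,   1.        ]]), 'position': array([0.46263762, 0.01680335, 0.94883696]), 'orientation': array([-0.69761217, -0.04827502,  0.06155087,  0.71219258])}
wrist {'camera_matrix': array([[280.60524709,   0.        , 256.58713145],
       [  0.        , 280.60524709, 189.00366424],
       [  0.        ,   0.        ,   1.        ]]), 'hand_eye': array([[-1.65830525e-03,  9.48167604e-01,  3.17766335e-01,
         8.33671686e-02],
       [ 9.99998592e-01,  1.49013242e-03,  7.72289555e-04,
         2.20023680e-04],
       [ 2.58746018e-04,  3.17767169e-01, -9.48168740e-01,
        -1.43129242e-01],
       [ 0.00000000e+00,  0.00000000e+00,  0.00000000e+00,
         1.00000000e+00]])}
```

View pics/top0.png

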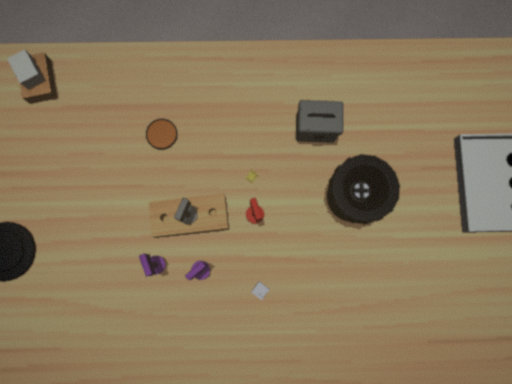

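View pics/side0.png

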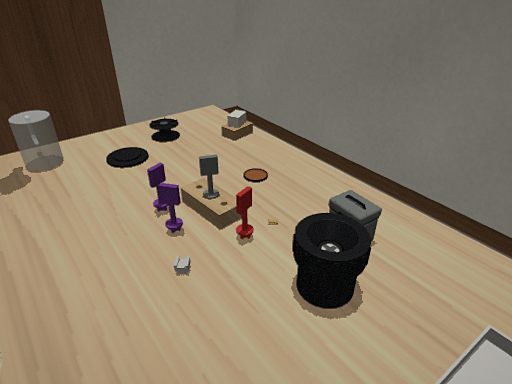

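The top view shows the grey rod in the block at about (187,212), the tank centre at (362,190), the red decoy at (255,212), and the purple ones at (155,265) and (200,270). The lens case is at (320,120). The side view agrees.

```bash
cat > h.py <<'E'
import numpy as np,cv2
from scipy.spatial.transform import Rotation as R
from station import robot,grab_frame,get_calibration
def q2R(q): return R.from_quat(np.r_[q[1:],q[0]]).as_matrix()
def cam(n,s=None):
    c=get_calibration(n);K=c["camera_matrix"]
    if n=="wrist":
        s=s or robot.state();T=np.eye(4);T[:3,:3]=q2R(s["eef_rot"]);T[:3,3]=s["tool_pos"]
        M=T@c["hand_eye"];return K,M[:3,:3],M[:3,3]
    return K,q2R(c["orientation"]),np.array(c["position"])
def rays(C,uv):
    K,Rw,p=C;uv=np.atleast_2d(uv).astype(float)
    d=np.c_[(uv[:,0]-K[0,2])/K[0,0],-(uv[:,1]-K[1,2])/K[1,1],-np.ones(len(uv))]
    return d@Rw.T
def plane(C,uv,z):
    d=rays(C,uv);return C[2]+d*((z-C[2][2])/d[:,2])[:,None]
def cloud(C,D):
    v,u=np.mgrid[:D.shape[0],:D.shape[1]]
    return (C[2]+rays(C,np.c_[u.ravel(),v.ravel()])*D.ravel()[:,None]).reshape(*D.shape,3)
def proj(C,P):
    K,Rw,p=C;c=(np.atleast_2d(P)-p)@Rw
    return np.c_[K[0,0]*c[:,0]/-c[:,2]+K[0,2],-K[1,1]*c[:,1]/-c[:,2]+K[1,2]]
def yaw():
    M=q2R(robot.state()["eef_rot"]);return np.degrees(np.arctan2(M[1,0],M[0,0]))
E
python3 - <<'E'
from h import *
C=cam("top");D=np.load("pics/top0.npy");P=cloud(C,D)
def reg(x0,x1,y0,y1,zl,zh,n):
    s=P[y0:y1,x0:x1].reshape(-1,3);s=s[(s[:,2]>zl)&(s[:,2]<zh)]
    (c,sz,a)=cv2.minAreaRect(s[:,:2].astype(np.float32)); print(n,len(s),s.mean(0).round(4),"rect",np.round(c,4),np.round(sz,4),round(a,1))
reg(165,215,190,235,.125,.16,"wing")
reg(140,235,185,240,.03,.05,"block")
reg(320,405,150,230,.112,.135,"tank rim")
reg(340,385,170,210,.08,.1,"column")
reg(290,350,95,145,.03,.12,"lens")
print(plane(C,[[361,190]],.09), yaw(), np.degrees(robot.state()["qpos"]).round(1))
E
```

```text
wing 183 [0.5623 0.1266 0.1385] rect [0.563  0.1274] [0.0125 0.0399] 66.7
block 2392 [0.5614 0.1263 0.0403] rect [0.5631 0.1274] [0.0706 0.1504] 5.3
tank rim 2492 [ 0.5963 -0.2057  0.1211] rect [ 0.5968 -0.2059] [0.1254 0.1261] 14.4
column 562 [ 0.5988 -0.209   0.0921] rect [ 0.5969 -0.2064] [0.0559 0.0557] 69.0
lens 1749 [ 0.7397 -0.1346  0.0815] rect [ 0.7435 -0.1362] [0.0873 0.0693] 87.1
[[ 0.59662742 -0.20471253  0.09      ]] -20.221822110919497 [ 84.6  22.1   0.4  -0.  -68.4 -14.8]
```

```bash
python3 -m creep '{"translation":[[32,20.7,0],[32,20.7,0],[32,20.7,0],[32,20.7,0],[32,20.7,0]],"dr":[[0,0,0],[0,0,0],[0,0,0],[0,0,0],[0,0,0]],"fingers":[85,85,85,85,85]}'
python3 -m creep '{"translation":[[32,20.7,0],[32,20.7,0],[32,20.7,0],[32,20.7,0],[32,20.7,0]],"dr":[[0,0,0],[0,0,0],[0,0,0],[0,0,0],[0,0,0]],"fingers":[85,85,85,85,85]}'
python3 -m creep '{"translation":[[32,20.7,0],[32,20.7,0],[32,20.7,0],[32,20.7,0],[0,0,0]],"dr":[[0,0,0],[0,0,0],[0,0,0],[0,0,0],[0,0,3.1]],"fingers":[50,50,50,50,50]}'
cat >> h.py <<'E'
def tool(dxy_w):
    M=q2R(robot.state()["eef_rot"]);return (M.T@np.r_[dxy_w]*1000).round(1)
E
python3 - <<'E'
from h import *
s=robot.state();C=cam("wrist",s);p,D=grab_frame("wrist");cv2.imwrite("pics/w1.png",p)
P=cloud(C,D).reshape(-1,3);b=P[(P[:,2]>.12)&(P[:,2]<.155)&(abs(P[:,0]-.563)<.05)&(abs(P[:,1]-.127)<.05)]
print(len(b),cv2.minAreaRect(b[:,:2].astype(np.float32)),b[:,2].max());print(s["tool_pos"],yaw(),tool([.563-s["tool_pos"][0],.1273-s["tool_pos"][1],.0988-s["tool_pos"][2]]))
E
```

```text
t: 0.65
tool_pos: [0.3308, 0.4326, 0.2311]
eef_rot: [0.0, 0.985, -0.175, -0.0]
ft_force: [0.1, 1.0, -0.1]
grip_width: 0.0849
gripper_force: 0.0
t: 1.15
tool_pos: [0.4452, 0.2802, 0.2312]
eef_rot: [0.0, 0.984, -0.175, -0.0]
ft_force: [0.6, 0.1, 0.8]
grip_width: 0.0849
gripper_force: 0.0
t: 1.65
tool_pos: [0.5378, 0.1566, 0.2307]
eef_rot: [0.001, 0.979, -0.205, -0.0]
ft_force: [-0.5, 0.1, 0.5]
grip_width: 0.05
gripper_force: 0.0
717 ((0.5644323825836182, 0.1289338767528534), (0.012062272988259792, 0.03946082293987274), 65.83478546142578) 0.14285833524106953
[0.53784308 0.15656462 0.23066685] -23.737344611401863 [ 34.9  16.5 131.9]
```

View pics/w1.png

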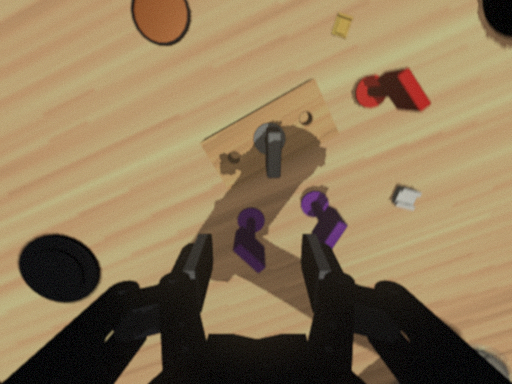

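The wrist view shows the grey wing at about (274,150), square to the fingers. The fingers can straddle it with no decoy in the way.

```bash
python3 -m creep '{"translation":[[18,8.5,0],[18,8.6,0],[0,0,30],[0,0,30],[0,0,0]],"dr":[[0,0,0],[0,0,0],[0,0,0],[0,0,0],[0,0,0]],"fingers":[50,50,50,50,50]}'
python3 -m creep '{"translation":[[0,0,24],[0,0,24],[0,0,24],[0,0,0],[0,0,0]],"dr":[[0,0,0],[0,0,0],[0,0,0],[0,0,0],[0,0,0]],"fingers":[50,50,50,50,50]}'
python3 -m creep '{"translation":[[0,0,0],[0,0,0],[0,0,0],[0,0,0],[0,0,0]],"dr":[[0,0,0],[0,0,0],[0,0,0],[0,0,0],[0,0,0]],"fingers":[5,5,5,5,5]}' 60
```

```text
t: 2.2
tool_pos: [0.5594, 0.1289, 0.1669]
eef_rot: [0.003, 0.979, -0.202, -0.004]
ft_force: [-0.6, -0.3, -0.3]
grip_width: 0.05
gripper_force: 0.0
t: 2.7
tool_pos: [0.5633, 0.1304, 0.1007]
eef_rot: [-0.0, 0.98, -0.201, 0.001]
ft_force: [-0.1, -0.5, 0.5]
grip_width: 0.0499
gripper_force: 0.0
t: 3.2
tool_pos: [0.5632, 0.1301, 0.1007]
eef_rot: [-0.001, 0.979, -0.202, 0.001]
ft_force: [-1.8, 0.1, 6.5]
grip_width: 0.0114
gripper_force: 60.7
```

```bash
python3 -m creep '{"translation":[[0,0,-10],[0,0,-30],[0,0,-35],[0,0,-35],[0,0,-30]],"dr":[[0,0,0],[0,0,0],[0,0,0],[0,0,0],[0,0,0]],"fingers":[5,5,5,5,5]}'
python3 -m creep '{"translation":[[20,30,0],[20,30,0],[20,30,0],[20,30,0],[20,30,0]],"dr":[[0,0,0],[0,0,0],[0,0,0],[0,0,0],[0,0,0]],"fingers":[5,5,5,5,5]}'
python3 -m creep '{"translation":[[20,28,0],[20,28,0],[20,28,0],[0,0,0],[0,0,0]],"dr":[[0,0,0],[0,0,0],[0,0,0],[0,0,0],[0,0,0]],"fingers":[5,5,5,5,5]}'
python3 - <<'E'
from h import *
s=robot.state();C=cam("wrist",s);p,D=grab_frame("wrist");cv2.imwrite("pics/w2.png",p);np.save("pics/w2.npy",D);np.savez("pics/w2c.npz",K=C[0],R=C[1],p=C[2])
print(s["tool_pos"],yaw(),np.degrees(s["qpos"]).round(1),s["ft_force"])
p,D=grab_frame("side");cv2.imwrite("pics/s2.png",p);p,D=grab_frame("top");cv2.imwrite("pics/t2.png",p);np.save("pics/t2.npy",D)
print(proj(C,[[.5966,-.2055,.092]]))
E
```

```text
t: 3.7
tool_pos: [0.5625, 0.1297, 0.2416]
eef_rot: [-0.0, 0.979, -0.202, 0.0]
ft_force: [0.8, 0.3, -0.2]
grip_width: 0.0114
gripper_force: 59.9
t: 4.2
tool_pos: [0.5947, -0.049, 0.2395]
eef_rot: [-0.0, 0.979, -0.202, -0.0]
ft_force: [1.1, -0.1, 0.7]
grip_width: 0.0114
gripper_force: 59.9
t: 4.7
tool_pos: [0.6164, -0.1491, 0.2389]
eef_rot: [-0.0, 0.979, -0.203, -0.001]
ft_force: [-0.9, 0.5, -0.8]
grip_width: 0.0114
gripper_force: 59.8
[ 0.61640514 -0.14907285  0.23891792] -23.343662093627653 [  1.   22.7   2.6  -0.  -69.9  65.6] [-0.88763761  0.53127296 -0.8107004 ]
[[312.430534   172.73732071]]
```

View pics/w2.png

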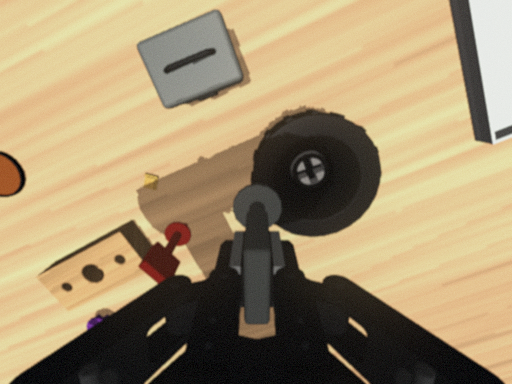

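Wrist view: the rod is held, with its collar at (258,205). The column shows in the funnel at (310,170) with the cross visible. I'll zoom in on it.

Run:
```python
import cv2,numpy as np
a=cv2.imread("pics/w2.png")[140:200,280:340];t=cv2.imread("pics/top0.png")[170:210,341:381]
f=lambda i:cv2.resize(cv2.convertScaleAbs(i,alpha=1.3),(400,400),interpolation=cv2.INTER_CUBIC)
cv2.imwrite("pics/z.png",np.hstack([f(a),f(t)]))
```

```text
(no output)
```

View pics/z.png

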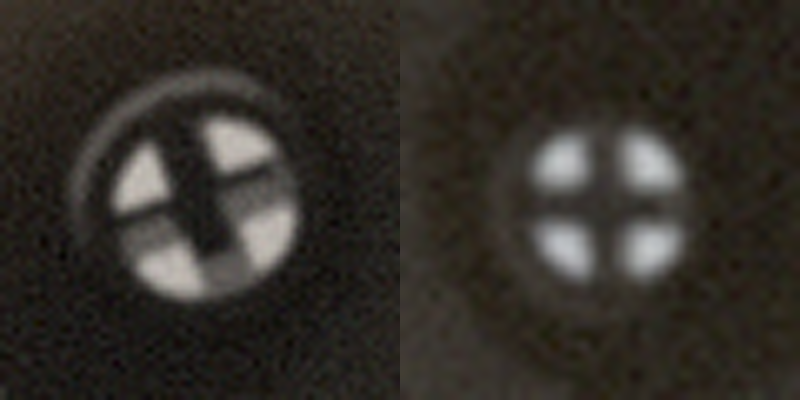

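Bright blocks are separate blobs in both views, and the slots are dark. I'll use the block centroids for the centre and angle, and the collar outline for the rod axis.

```bash
cat >> h.py <<'E'
def column(C,img,c,r=14,z=.089,th=110):
    x0,y0=int(c[0]-r),int(c[1]-r);g=cv2.cvtColor(img,6)[y0:y0+2*r,x0:x0+2*r]
    g=cv2.resize(g,None,fx=8,fy=8,interpolation=cv2.INTER_CUBIC);m=(g>th).astype(np.uint8)
    n,l,st,ce=cv2.connectedComponentsWithStats(m);i=[k for k in range(1,n) if st[k,4]>300]
    P=plane(C,[(ce[k]+.5)/8-.5+[x0,y0] for k in i],z)
    o=P.mean(0);v=P-o;a=np.degrees(np.arctan2(v[:,1],v[:,0]))
    a4=np.degrees(np.angle(np.exp(4j*np.radians(a-45)).mean()))/4
    return o,a4,np.hypot(v[:,0],v[:,1]).round(4),[st[k,4] for k in i]
E
python3 - <<'E'
from h import *
f=np.load("pics/w2c.npz");C=(f["K"],f["R"],f["p"]);im=cv2.imread("pics/w2.png");D=np.load("pics/w2.npy")
for th in(95,120):
    print(column(C,im,(310,170),16,th=th)); print(column(cam("top"),cv2.imread("pics/top0.png"),(361,190),12,th=th))
P=cloud(C,D);m=(abs(P[...,2]-.183)<.006);m[:,:225]=0;m[:,295:]=0;m[:175]=0;m[235:]=0
uv=np.argwhere(m)[:,::-1];print(len(uv),uv.min(0),uv.max(0),P[m][:,2].mean())
q=plane(C,uv,.183);(c,r)=cv2.minEnclosingCircle(q[:,:2].astype(np.float32));print("collar",c,r)
s=robot.state();print("tcp",s["tool_pos"])
E
```

```text
(array([ 0.59862654, -0.20427659,  0.089     ]), np.float64(-1.7638744202181502), array([0.0114, 0.0113, 0.0114, 0.0115]), [np.int32(3113), np.int32(2829), np.int32(3392), np.int32(3315)])
(array([ 0.59660647, -0.20542759,  0.089     ]), np.float64(-1.4156265263654584), array([0.0115, 0.0115, 0.0114, 0.0113]), [np.int32(1087), np.int32(1263), np.int32(1079), np.int32(1140)])
(array([ 0.59861187, -0.20426872,  0.089     ]), np.float64(-1.9974091400930887), array([0.0114, 0.0113, 0.0115, 0.0115]), [np.int32(2093), np.int32(1941), np.int32(2266), np.int32(2129)])
(array([ 0.59662947, -0.20546277,  0.089     ]), np.float64(-1.5101961590226853), array([0.0115, 0.0117, 0.0114, 0.0114]), [np.int32(691), np.int32(574), np.int32(571), np.int32(607)])
1300 [233 184] [281 227] 0.1837583942077595
collar (0.6179249882698059, -0.1495780646800995) 0.019335979595780373
tcp [ 0.6166298  -0.14746207  0.23947631]
```

```bash
python3 -m creep '{"translation":[[0,0,0],[0,0,0],[0,0,0],[-9,16,0],[-9,16,0]],"dr":[[0,0,-7.2],[0,0,-7.2],[0,0,-7.2],[0,0,0],[0,0,0]],"fingers":[5,5,5,5,5]}'
python3 -m creep '{"translation":[[0,0,0],[0,0,0],[0,0,0],[0,0,0],[0,0,0]],"dr":[[0,0,0],[0,0,0],[0,0,0],[0,0,0],[0,0,0]],"fingers":[5,5,5,5,5]}'
cat > look.py <<'E'
from h import *
import sys
s=robot.state();C=cam("wrist",s);im,D=grab_frame("wrist");cv2.imwrite(f"pics/{sys.argv[1]}.png",im)
uc=proj(C,[[.5986,-.2043,.089]])[0];col=column(C,im,uc,19,th=105)
zc=s["tool_pos"][2]-.0557;P=cloud(C,D);x,y=proj(C,[[s["tool_pos"][0],s["tool_pos"][1],zc]])[0]
m=np.zeros(D.shape,bool);m[int(y-35):int(y+35),int(x-40):int(x+40)]=1;m&=abs(P[...,2]-zc)<.006
q=plane(C,np.argwhere(m)[:,::-1],zc);c,r=cv2.minEnclosingCircle(q[:,:2].astype(np.float32))
print("col",uc,col,"collar",c,r,m.sum());print(s["tool_pos"],yaw(),s["ft_force"])
print("tool move",tool([*(col[0][:2]-c),0]))
E
python3 look.py w3
```

```text
t: 5.35
tool_pos: [0.5973, -0.1796, 0.2395]
eef_rot: [-0.0, 1.0, -0.015, -0.0]
ft_force: [-1.0, -0.2, -0.9]
grip_width: 0.0114
gripper_force: 59.9
t: 5.85
tool_pos: [0.598, -0.1796, 0.2392]
eef_rot: [-0.0, 1.0, -0.015, -0.0]
ft_force: [-0.6, -0.0, -0.9]
grip_width: 0.0114
gripper_force: 59.9
col [278.856203   174.61720723] (array([ 0.59863462, -0.20449479,  0.089     ]), np.float64(-1.9646067075311981), array([0.0114, 0.0115, 0.0115, 0.0116]), [np.int32(2126), np.int32(2368), np.int32(2605), np.int32(2522)]) collar (0.5995884537696838, -0.18013285100460052) 0.019302375614643097 1306
[ 0.59800727 -0.17962853  0.23922622] -1.6976205206967327 [-0.62236357 -0.03888921 -0.87408026]
tool move [-0.2 24.4 -0. ]
```

View pics/w3.png

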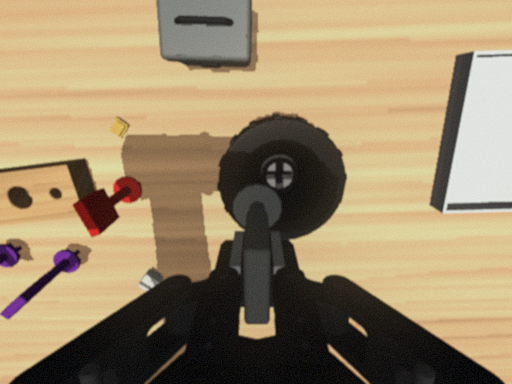

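Collar at (258,205), column at (279,174), angles aligned to within 0.3°. Next I shift over and descend.

```bash
python3 -m creep '{"translation":[[0,12.2,0],[0,12.2,0],[0,0,10],[0,0,10],[0,0,0]],"dr":[[0,0,0],[0,0,0],[0,0,0],[0,0,0],[0,0,0]],"fingers":[5,5,5,5,5]}'
python3 look.py w4
```

```text
t: 6.4
tool_pos: [0.5957, -0.204, 0.2165]
eef_rot: [-0.001, 1.0, -0.015, -0.002]
ft_force: [-0.8, 0.8, 0.5]
grip_width: 0.0115
gripper_force: 59.9
col [256.38113411 178.65130926] (array([ 0.59997292, -0.20464216,  0.089     ]), np.float64(-1.4532609340943237), array([0.0107, 0.0105, 0.0129, 0.013 ]), [np.int32(2812), np.int32(2777), np.int32(471), np.int32(342)]) collar (0.5970258712768555, -0.20445790886878967) 0.019325338304042816 1304
[ 0.59572387 -0.2040438   0.21647846] -1.7238134611683986 [-0.77813815  0.75394663  0.48190514]
tool move [ 3.   0.1 -0. ]
```

```bash
python3 -m creep '{"translation":[[0,0,10],[0,0,10],[0,0,10],[0,0,6],[0,0,0]],"dr":[[0,0,0],[0,0,0],[0,0,0],[0,0,0],[0,0,0]],"fingers":[5,5,5,5,5]}'
python3 -m creep '{"translation":[[0,0,0],[0,0,0],[0,0,0],[0,0,0],[0,0,0]],"dr":[[0,0,0],[0,0,0],[0,0,0],[0,0,0],[0,0,0]],"fingers":[5,5,5,5,5]}'
python3 look.py w5
```

```text
t: 6.95
tool_pos: [0.5964, -0.2041, 0.1817]
eef_rot: [-0.0, 1.0, -0.015, -0.001]
ft_force: [-0.4, -0.4, -0.2]
grip_width: 0.0113
gripper_force: 59.9
t: 7.45
tool_pos: [0.5972, -0.2043, 0.1836]
eef_rot: [-0.0, 1.0, -0.015, 0.0]
ft_force: [-0.2, -0.4, -0.3]
grip_width: 0.0113
gripper_force: 59.9
col [255.98017676 191.3789252 ] (array([ 0.60739527, -0.20476859,  0.089     ]), np.float64(43.760287651795295), array([0.0083, 0.0083]), [np.int32(3032), np.int32(2836)]) collar (0.5832734107971191, -0.20292571187019348) 0.034774843603372574 1367
[ 0.59721918 -0.20427151  0.18355698] -1.713299318861177 [-0.15526809 -0.41132942 -0.28300851]
tool move [24.2  1.1  0. ]
```

```bash
python3 -m creep '{"translation":[[0,0,5],[0,0,5],[0,0,4],[0,0,3],[0,0,0]],"dr":[[0,0,0],[0,0,0],[0,0,0],[0,0,0],[0,0,0]],"fingers":[5,5,5,5,5]}'
python3 -m creep '{"translation":[[0,0,1],[0,0,1],[0,0,1],[0,0,1],[0,0,0]],"dr":[[0,0,0],[0,0,0],[0,0,0],[0,0,0],[0,0,0]],"fingers":[5,5,5,5,5]}'
```

```text
t: 8.0
tool_pos: [0.5968, -0.2042, 0.1655]
eef_rot: [-0.0, 1.0, -0.015, -0.001]
ft_force: [-0.6, 0.1, -0.2]
grip_width: 0.0111
gripper_force: 59.9
t: 8.5
tool_pos: [0.5971, -0.2042, 0.1622]
eef_rot: [-0.0, 1.0, -0.015, -0.0]
ft_force: [-0.4, -0.3, 0.3]
grip_width: 0.0112
gripper_force: 59.9
```

```bash
python3 -m creep '{"translation":[[0,0,1],[0,0,1],[0,0,1],[0,0,0],[0,0,0]],"dr":[[0,0,0],[0,0,0],[0,0,0],[0,0,0],[0,0,0]],"fingers":[5,5,5,5,5]}'
```

```text
t: 9.0
tool_pos: [0.5971, -0.2043, 0.1593]
eef_rot: [0.0, 1.0, -0.015, -0.0]
ft_force: [0.5, 0.1, -0.8]
grip_width: 0.0114
gripper_force: 59.9
```

```bash
python3 -m creep '{"translation":[[0,0,1],[0,0,1],[0,0,1],[0,0,1],[0,0,1]],"dr":[[0,0,0],[0,0,0],[0,0,0],[0,0,0],[0,0,0]],"fingers":[5,5,5,5,5]}'
python3 -m creep '{"translation":[[0,0,0.8],[0,0,0.7],[0,0,0.7],[0,0,0],[0,0,0]],"dr":[[0,0,0],[0,0,0],[0,0,0],[0,0,0],[0,0,0]],"fingers":[5,5,5,5,5]}'
```

```text
t: 9.5
tool_pos: [0.5971, -0.2043, 0.1542]
eef_rot: [0.0, 1.0, -0.015, -0.0]
ft_force: [1.1, 0.1, -0.6]
grip_width: 0.0109
gripper_force: 59.9
t: 10.0
tool_pos: [0.5971, -0.2043, 0.1524]
eef_rot: [0.0, 1.0, -0.015, 0.0]
ft_force: [-0.1, -0.0, 1.1]
grip_width: 0.0113
gripper_force: 60.1
```

```bash
python3 -m creep '{"translation":[[0,0,0.7],[0,0,0.7],[0,0,0.6],[0,0,0],[0,0,0]],"dr":[[0,0,0],[0,0,0],[0,0,0],[0,0,0],[0,0,0]],"fingers":[5,5,5,5,5]}' 80
```

```text
t: 10.5
tool_pos: [0.5973, -0.2043, 0.1512]
eef_rot: [0.0, 1.0, -0.015, 0.0]
ft_force: [-1.7, 0.8, 6.7]
grip_width: 0.0109
gripper_force: 81.4
```

```bash
python3 -m creep '{"translation":[[0,0,0.7],[0,0,0.7],[0,0,0.6],[0,0,0],[0,0,0]],"dr":[[0,0,0],[0,0,0],[0,0,0],[0,0,0],[0,0,0]],"fingers":[5,5,5,5,5]}'
```

```text
t: 11.0
tool_pos: [0.5973, -0.2043, 0.1502]
eef_rot: [0.0, 1.0, -0.015, 0.001]
ft_force: [-3.2, 2.5, 9.7]
grip_width: 0.0114
gripper_force: 81.9
```

```bash
python3 -m creep '{"translation":[[-0.3,-0.3,0.6],[-0.2,-0.2,0.6],[0,0,0.5],[0,0,0],[0,0,0]],"dr":[[0,0,0],[0,0,0],[0,0,0],[0,0,0],[0,0,0]],"fingers":[5,5,5,5,5]}'
python3 -c "
from station import robot;s=robot.state();print(s['ft_force'],s['moment'],s['tool_pos'])"
```

```text
t: 11.5
tool_pos: [0.5973, -0.2043, 0.1497]
eef_rot: [0.001, 1.0, -0.014, 0.001]
ft_force: [-3.3, 1.5, 12.1]
grip_width: 0.0111
gripper_force: 82.5
[-3.31674536  1.47530602 12.12606417] [ 0.53372706  1.31012787 -0.02666409] [ 0.59729678 -0.20425696  0.14970879]
```

```bash
python3 -m creep '{"translation":[[-0.3,0,0.7],[-0.3,0,0.7],[0,0,0.4],[0,0,0],[0,0,0]],"dr":[[0,0,0],[0,0,0],[0,0,0],[0,0,0],[0,0,0]],"fingers":[5,5,5,5,5]}'
python3 -m creep '{"translation":[[0,0,0],[0,0,0],[0,0,0],[0,0,0],[0,0,0]],"dr":[[0,0,4],[0,0,4],[0,0,4],[0,0,0],[0,0,0]],"fingers":[5,5,5,5,5]}'
```

```text
t: 12.0
tool_pos: [0.5973, -0.2043, 0.1496]
eef_rot: [0.001, 1.0, -0.014, 0.002]
ft_force: [-3.9, 3.5, 17.6]
grip_width: 0.011
gripper_force: 83.3
t: 12.5
tool_pos: [0.5972, -0.2043, 0.1496]
eef_rot: [0.001, 0.993, -0.119, 0.002]
ft_force: [-4.8, 2.2, 17.8]
grip_width: 0.0115
gripper_force: 83.2
```

```bash
python3 -m creep '{"translation":[[0,0,0],[0,0,0],[0,0,0],[0,0,0],[0,0,0]],"dr":[[0,0,4],[0,0,4],[0,0,4],[0,0,4],[0,0,4]],"fingers":[5,5,5,5,5]}'
python3 -c "
from h import *;s=robot.state();print(s['ft_force'],s['moment'],yaw())"
```

```text
t: 13.0
tool_pos: [0.5972, -0.2042, 0.1496]
eef_rot: [0.001, 0.957, -0.29, 0.002]
ft_force: [-4.5, 2.8, 18.1]
grip_width: 0.0109
gripper_force: 83.2
[-4.47585849  2.81415901 18.08916004] [1.05261831 1.65839069 0.13767389] -33.74698704532532
```

```bash
python3 -m creep '{"translation":[[0,0,0],[0,0,0],[0,0,0],[0,0,0],[0,0,0]],"dr":[[0,0,5],[0,0,5],[0,0,5],[0,0,5],[0,0,0]],"fingers":[5,5,5,5,5]}'
cat >> h.py <<'E'
def wing(name):
    s=robot.state();C=cam("wrist",s);im,D=grab_frame("wrist");cv2.imwrite(f"pics/{name}.png",im)
E
python3 -c "
from h import *;s=robot.state();print(s['ft_force'],s['moment'],yaw());wing('w6');p,D=grab_frame('side');cv2.imwrite('pics/s6.png',p)
a=cv2.resize(cv2.imread('pics/w6.png')[90:250,150:370],(550,400));b=cv2.resize(p[180:310,280:400],(250,270));o=np.zeros((400,800,3),np.uint8);o[:,:550]=a;o[:270,550:]=b;cv2.imwrite('pics/m6.png',o)"
```

```text
t: 13.5
tool_pos: [0.5972, -0.2041, 0.1496]
eef_rot: [0.0, 0.892, -0.452, 0.002]
ft_force: [-4.8, 3.1, 18.9]
grip_width: 0.0115
gripper_force: 83.2
[-4.7977706   3.11556566 18.89756687] [ 1.13478061  1.77521183 -0.10405208] -53.703203775483665
```

View pics/m6.png

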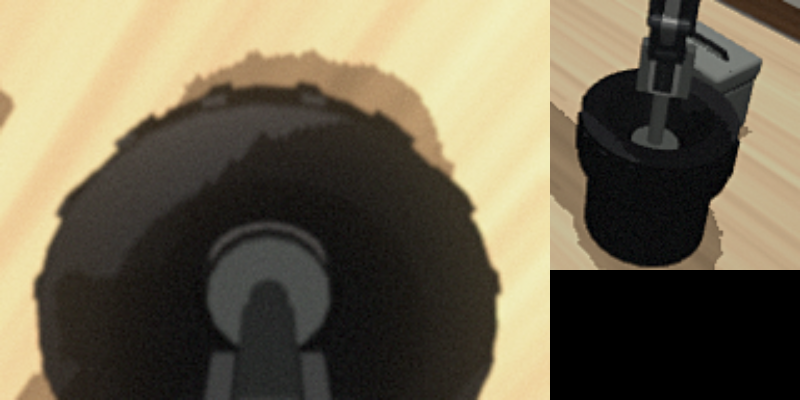

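```bash
python3 -m creep '{"translation":[[0,0,0],[0,0,0],[0,0,0],[0,0,0],[0,0,0]],"dr":[[0,0,0],[0,0,0],[0,0,0],[0,0,0],[0,0,0]],"fingers":[5,5,5,5,5]}'
python3 -c "
from h import *;s=robot.state();print(s['ft_force'],s['moment'],yaw(),q2R(s['eef_rot'])[:,2])"
```

```text
t: 14.1
tool_pos: [0.5971, -0.2041, 0.1496]
eef_rot: [-0.0, 0.892, -0.451, 0.002]
ft_force: [-5.1, 3.4, 18.2]
grip_width: 0.0111
gripper_force: 83.2
[-5.09539459  3.40591432 18.20435075] [ 1.14671669  1.69174453 -0.13030902] -53.65113938983819 [ 0.00435483 -0.00215155 -0.9999882 ]
```

```bash
python3 -c "
from station import ticket;print(ticket.finish_job())"
```

```text
the job is handed in; nothing more can be done
None
```

The rod is meshed in the column and pressed home with about 18 N. I turned it 52° clockwise, which moves the reels an estimated 45–52° after slot play; the slots are hidden under the collar, so I couldn't check that by camera. The job was handed in at about 14 s, still holding the rod upright.

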